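# Gauge a bar against the flip stop of a saw fence

### The job

Set the long aluminium bar ready for sawing: swing the flip stop on the fence fully down, then slide the bar along, with its back flat against the fence, until its end presses lightly but surely on the stop (with 6 to 8 N for half a second, never more than 10 N, or the stop is put out of true). Then take your hand off the bar and swing the stop all the way back up, leaving the bar exactly where it was gauged, and do not disturb the short offcut, the tape measure or the marker.

Things in the scene. Friction and masses are not known exactly. Their poses are not given: they have to be found in the camera images.
- saw_fence: Cross-cut station fixed to the bench: plywood board 180 (x) by 460 (y) by 18 mm and an aluminium fence along it. Origin at the centre of the board's underside; x points away from the robot, y left along the fence, board top at z = 18 mm. The fence is 30 mm thick, its front face is the plane x = 35 mm, its top z = 36 mm. A 3 mm saw kerf crosses fence and board at y = 45 mm.
- flip_stop: Carriage of the flip stop, fixed on the fence toward its right end. Origin on the fence's top, 15 mm behind its face, in the gauging plane (y = 0 here: the leaf's left face; the bar comes to it from the left, +y). Axes as saw_fence. It reaches 58 mm right and 8 mm left of that plane and 36 mm above the fence.
- stop_hinge (a point): A point on the axis of the leaf's hinge, 7 mm right of the gauging plane and 20 mm above the fence's top, mid-thickness of the fence. The hinge axis runs along the fence (y of flip_stop).
- flip_leaf (a joint): Angle of the stop's steel leaf: 0 = fully down (hard rest; its foot, 18 by 14 mm, hangs 13 to 31 mm in front of the fence face, 4 to 45 mm above the board), 1.85 = fully up, leaning back (hard rest). It grows as the leaf swings up and away from the robot. The stiff hinge (0.11 N m of friction, about 1.5 N at the knob) leaves the leaf where it is let go.
- knob (a point): Centre of the black barrel knob, 24 mm in diameter and 24 mm long (along the hinge axis, with flat ends to pinch), on an 8 mm rod that sticks out of the leaf: the handle to swing the leaf by. From the hinge axis, with the leaf down, it lies 75 mm toward the robot and 38 mm up (84 mm from the axis); it turns with the leaf.
- blank_center (a point): Centre (half-way up) of the bar to be gauged: plain aluminium flat bar 44 mm (its x) by 180 mm (its y) by 34 mm high, 0.5 to 0.95 kg (it slides with 3 to 8 N of friction), lying loose on the board in front of the fence, left of the stop. Axes along those sizes; x points toward the fence.
- blank_end (a point): On the bar: the upright edge where its back face (toward the fence) meets its right end face (toward the stop), half-way up: 22 mm in x and -90 mm in y from blank_center.
- offcut: Short offcut of the same bar, 44 x 72 x 34 mm, loose on the bench left of the board; bystander. Origin at the centre of its underside.
- tape_measure_1: Yellow and black tape measure, 34 x 80 x 59 mm, loose on the bench left of the board; bystander. Origin at the centre of its underside.
- marker_1: Black marker pen, 18 x 134 x 18 mm, lying loose on the front right part of the board, along the fence; bystander. Origin at the centre of its underside.

How it is judged:
On the way, in this order (a step that is already met when the one before it is completed fails the run):
1. the stop's leaf is swung fully down (within 0.06 rad of its rest) (value of joint flip_leaf below 0.06 rad), for 0.2 s.
2. with the leaf down, the bar's end presses on the stop with at least 5 N for 0.3 s while its back lies flat against the fence (within 2 mm and 0.02 rad) (value of joint flip_leaf below 0.06 rad and contact force between blank and flip_stop above 5 N and x of blank_end in the frame of saw_fence above 0.033 m and angle between the y axis of blank and the y axis of saw_fence, either way round below 0.02 rad), for 0.3 s.
At the end, for the whole second after the job is handed in: The leaf stands up (joint above 1.35 rad); the bar rests flat on the board with its right end within 1.5 mm of the gauging plane and its back within 2 mm and 0.02 rad of the fence's face, at rest (value of joint flip_leaf above 1.35 rad and y of blank_end in the frame of flip_stop between -0.0015 and 0.0015 m and x of blank_end in the frame of saw_fence above 0.033 m and angle between the y axis of blank and the y axis of saw_fence, either way round below 0.02 rad and angle between blank's own z axis and vertical below 0.05 rad and linear speed of blank below 0.01 m/s); the robot touches nothing.
It fails at once if the robot shoves the bar against the stop with more than 10 N (contact force between blank and flip_stop above 10 N and contact force between any of the fingers, the arm and blank above 1 N).
It fails at once if the offcut is disturbed (moved over 20 mm) (distance of offcut from where it was at the start of the episode above 0.02 m).
It fails at once if the tape measure is disturbed (moved over 20 mm) (distance of tape_measure_1 from where it was at the start of the episode above 0.02 m).
It fails at once if the marker is disturbed (moved over 20 mm) (distance of marker_1 from where it was at the start of the episode above 0.02 m).
It also fails if it takes over 72 s, if anything falls off the work surface, if the arm or the gripper's body presses on something with over 40 N, if the wrist force passes 120 N, or if a joint passes its speed limit or range.

### The arm

A 7-joint arm with a two-finger parallel gripper is mounted at the origin on a cart in front of the work surface, level with it; the furniture and walls round the work are solid. World frame = base frame: x ahead of the robot, y to its left, z up, the work surface at z = 0. Lengths are in m, angles in rad, forces in N, time in s.
With the tool pointing down it reaches from about 0.4 to 0.925 m from the base axis. Payload 4.1 kg.
Tool frame: the origin (TCP) lies midway between the tips of the shut fingers; the grasp point (between the pads) lies 19 mm behind it; z points along the fingers, y is the line along which they close (so a half turn about z gives the same grasp; the last joint's range is limited). The gripper opens to 85 mm and grips with 20 to 120 N. Pads are 22 mm wide; open, the fingers measure 114 mm over their backs; the gripper's body (76 mm by 85 mm) begins 54 mm behind the grasp point. The pads swing forward as they close: fully open they stand 13 mm farther back than shut.
Start: joints at [-1.417, 0.398, 0.045, 1.537, -0.019, 1.207, -0.051], TCP at [0.163, 0.629, 0.231] pointing down, gripper open.
Joint ranges: [-2.82, 2.82], [-0.49, 2.23], [-1.37, 1.46], [0, 2.46], [-1.36, 4.5], [0.23, 2], [-2.94, 2.94]. Speed limits (rad/s): [2.57, 2.57, 3.14, 3.14, 3.14, 3.14, 3.14].

### API

Orientations are given as [roll, pitch, yaw] about the fixed x, y, z axes, in that order (R = Rz(yaw) Ry(pitch) Rx(roll)).
In Python, from plant import manip gives the robot as it stands.
- The arm moves only by the tool arm_command, never from a script. Its argument "deltas" is a list of rows, each an object of numbers: "x", "y", "z": the shift along the tool's x, y, z in m; "ax", "ay", "az": the turn, a rotation vector about the tool's x, y, z in degrees. A call has 1 to 12 rows; each row is the pose to reach, as a shift and turn from the pose commanded when the call began, along the tool's axes at that moment; what a row does not reach only later rows make up. A row lasts 1/8 s, in which the tool goes at most 62.5 mm and 10.7 degrees, less where a joint would pass 70% of its speed; a pose out of reach is approached as far as the arm can. A call with a gripper value outside its range is refused whole. "jaw" is the opening, from 0 (shut) to 1 (fully open), set as the call begins (left out, the last holds). The fingers move at their own pace and stop on an object; "newtons" is the grip in N (left out, the last holds). Time passes only in rows, so rows that repeat a pose let the fingers close. It gives the time, the measured TCP pose, the force, the opening and the grip force at its end, in the units of the state.
- manip.read_state(): the state, without advancing time (a new reading comes with each control period).
- manip.grab_frame(name): name is "scene" or "top" or "wrist"; returns (picture, depth): 420x560x3 uint8, red, green, blue; 420x560 float32, m along the optical axis (not along the pixel's ray), 0 where there is no reading.
- manip.camera_params(name): a dict with "fx", "fy", "cx", "cy" (pixels), "k1" (the pictures are not rectified: a ray, as slopes to the right and down, at radius r is drawn at 1 + k1 r^2 times it, then the intrinsics apply), "origin" and "orientation" of the camera in the world. Camera axes: x right, y down, z forward; pixel columns grow to the right and rows downward; lengths in m; the calibration is good to about 2 mm. A picture is of the moment at which its call begins: read the wrist's pose just before it. camera_params takes no time and is no camera call; for the wrist camera it gives the pose at the moment of the call.
- manip.sign_off(): hands the job in; it is judged then, once.
The state is a dict: "time": time; "q": joint angles; "dq": joint speeds; "joint_efforts": joint torques, N m; "tcp_pos": TCP position; "tcp_rot": TCP orientation; "force": force on the tool from outside, world axes, zero at the start; "moment": the same for the moment, N m; "width": finger opening in m; "grasp_force": force on a finger pad.
Only numpy, scipy, OpenCV 4.12 (cv2) and the standard library are available. Lean on these libraries where they do the work, as an engineer would, in place of code of your own. Each camera call takes 0.05 s, during which the arm holds its last target. There are 200 camera calls.

## Working session

There is one attempt and no reset: what is moved stays moved. The work goes in short steps, Python scripts to look and compute and a tool call to move; the robot and the scene stay as the last step left them, time stands still between calls to the robot, and variables do not carry over. Pictures are saved under pics/ and viewed, at most 10 in all, crops included, and the job is handed in when it is done.

Besides the shell and the picture viewer there is one more tool, called after "Emit:" as name(argument=value, ...), one argument or row to a line, values as JSON. arm_command: Moves the arm, as the interface text tells. Its arguments: {"type":"object","properties":{"deltas":{"type":"array","items":{"type":"object","properties":{"x":{"type":"number"},"y":{"type":"number"},"z":{"type":"number"},"ax":{"type":"number"},"ay":{"type":"number"},"az":{"type":"number"}}}},"jaw":{"type":"number"},"newtons":{"type":"number"}},"required":["deltas"]}

```bash
ls; mkdir -p pics; cat > h.py <<'E'
import numpy as np, cv2
from plant import manip
from scipy.spatial.transform import Rotation as R
def cam(n):
    p=manip.camera_params(n); o=np.array(p["orientation"],float)
    M=R.from_euler('xyz',o).as_matrix() if o.shape==(3,) else (o if o.shape==(3,3) else None)
    return p,M,np.array(p["origin"])
def grab(n,f):
    c=cam(n); im,d=manip.grab_frame(n); cv2.imwrite(f"pics/{f}.png",im[:,:,::-1]); np.savez(f"pics/{f}.npz",d=d,im=im,M=c[1],o=c[2],**{k:c[0][k] for k in("fx","fy","cx","cy","k1")})
    return im,d
def ray(f,u,v):
    z=np.load(f"pics/{f}.npz"); x=(np.asarray(u,float)-z["cx"])/z["fx"]; y=(np.asarray(v,float)-z["cy"])/z["fy"]
    a,b=x,y
    for _ in range(20):
        s=1+z["k1"]*(a*a+b*b); a,b=x/s,y/s
    return z,np.stack([a,b,np.ones_like(a)],-1)
def at_depth(f,u,v):
    z,r=ray(f,u,v); d=z["d"][np.asarray(v,int),np.asarray(u,int)]
    return z["o"]+(r*d[...,None])@z["M"].T
def at_z(f,u,v,h):
    z,r=ray(f,u,v); w=r@z["M"].T; return z["o"]+w*((h-z["o"][2])/w[...,2])[...,None]
E
python3 - <<'E'
from h import *
for n in("scene","top"):
    grab(n,n+"0"); print(manip.camera_params(n))
s=manip.read_state(); print(s)
E
```

```text
pics
{'fx': 399.3679115802589, 'fy': 399.3679115802589, 'cx': 281.91372763894077, 'cy': 207.18309892030385, 'k1': -0.06545649990975945, 'origin': array([-0.00902071, -0.44374929,  0.63288678]), 'orientation': array([-2.25097233,  0.01133362, -0.85884767])}
{'fx': 427.11234917290045, 'fy': 427.11234917290045, 'cx': 278.66121732889974, 'cy': 211.42773562950507, 'k1': -0.03622068945961867, 'origin': array([ 0.30762509, -0.00798731,  1.03470095]), 'orientation': array([-2.93451331, -0.00430514, -1.45849167])}
{'time': 0.1, 'q': array([-1.41701508,  0.39912572,  0.04504189,  1.53776502, -0.01873123,
        1.20689621, -0.05072621]), 'dq': array([ 1.46334454e-03, -2.77866907e-03,  2.64425603e-03, -2.23056201e-03,
       -1.64883879e-03,  1.17374501e-03,  6.92639663e-05]), 'joint_efforts': array([ 3.27612514e-03, -4.76268768e+01,  1.37017094e+00, -2.54950941e+01,
        1.19592427e-02,  5.04978671e-03, -5.48241772e-06]), 'tcp_pos': array([0.16238999, 0.62879505, 0.23035758]), 'tcp_rot': array([-3.13982280e+00,  9.60418981e-05,  2.88888084e+00]), 'force': array([ 0.27967007, -0.42684034,  0.99807675]), 'moment': array([-0.03635142, -0.0549104 ,  0.03070918]), 'grasp_force': 0.0, 'width': 0.08537090329811821}
```

View pics/top0.png

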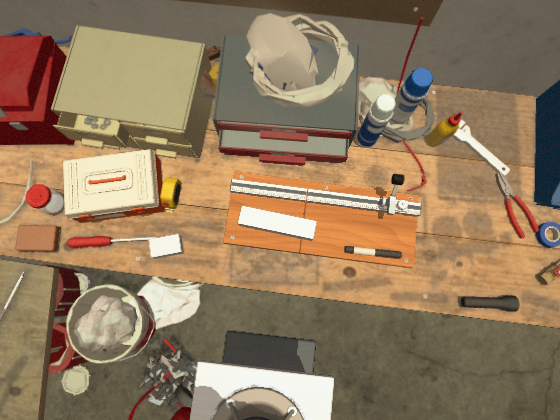

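View pics/scene0.png

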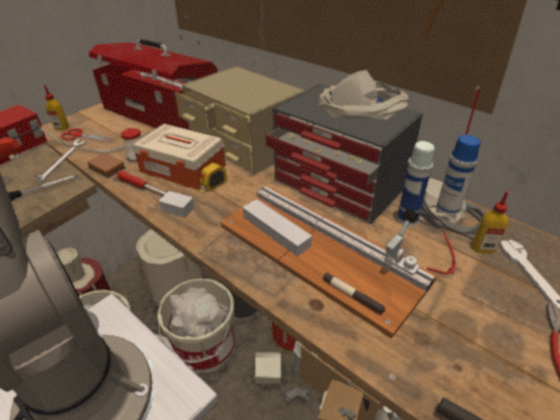

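The top view shows the board (corners roughly (231,175), (423,205), (415,267), (224,243)), the bar at (240-315, 207-238), the leaf up with its knob at (398,179), and the marker at (345-401, 247-257). The offcut is at (166,245) and the tape at (171,193). I'll enlarge it.

```bash
python3 - <<'E'
from h import *
im=cv2.imread("pics/top0.png"); cv2.imwrite("pics/top0c.png",cv2.resize(im[165:275,215:435],None,fx=3.6,fy=3.6,interpolation=cv2.INTER_CUBIC))
E
```

```text
(no output)
```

View pics/top0c.png

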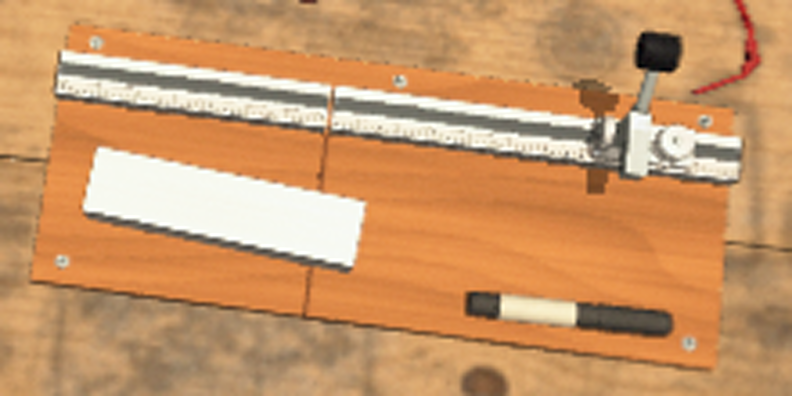

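The crop shows the board corners, the bar's top corners (97,147), (366,201), (351,268), (84,211), the knob (659,52) and the fence's front edge from (57,95) to (738,182).

```bash
python3 - <<'E'
from h import *
np.set_printoptions(precision=4,suppress=True)
def P(l,h):
    a=np.array(l,float)/3.6+[215,165]; return at_z("top0",a[:,0],a[:,1],h)
B=P([(72,24),(737,108),(713,370),(30,282)],.018); print("board",B)
e=lambda a,b:(np.linalg.norm(b-a))
print([e(B[i],B[(i+1)%4]) for i in range(4)])
K=P([(97,147),(366,201),(351,268),(84,211)],.052); print("bar",K,[e(K[i],K[(i+1)%4]) for i in range(4)])
F=P([(57,95),(738,182)],.036); print("fence",F)
yv=lambda d:np.degrees(np.arctan2(-d[0],d[1]))
print("yaws", yv(B[0]-B[1]),yv(B[3]-B[2]),yv(F[0]-F[1]),yv(K[0]-K[1]),yv(K[3]-K[2]))
c=B.mean(0); print("board c",c,"bar c",K.mean(0))
print("kerf",P([(330,92),(332,127)],.036),P([(305,316)],.018))
a=[int(659/3.6+215)],[int(52/3.6+165)]; print("knob",at_depth("top0",np.array(a[0]),np.array(a[1])))
print("marker",P([(466,300),(672,322)],.03))
# depth-based: point cloud fit heights
d=np.load("pics/top0.npz")["d"]; 
for u,v in[(275,222),(330,235),(290,193),(250,258)]: print(at_depth("top0",np.array([u]),np.array([v])))
E
```

```text
board [[ 0.6083  0.1306  0.018 ]
 [ 0.6008 -0.3294  0.018 ]
 [ 0.4203 -0.3215  0.018 ]
 [ 0.4278  0.1345  0.018 ]]
[np.float64(0.45998906071947987), np.float64(0.18063330229030122), np.float64(0.4561438624653619), np.float64(0.18056576525666565)]
bar [[ 0.5169  0.0985  0.052 ]
 [ 0.5009 -0.08    0.052 ]
 [ 0.4561 -0.0745  0.052 ]
 [ 0.4737  0.1013  0.052 ]] [np.float64(0.17917465744266664), np.float64(0.04517225175541078), np.float64(0.17673322397396166), np.float64(0.04326433083226734)]
fence [[ 0.5527  0.1315  0.036 ]
 [ 0.5448 -0.3266  0.036 ]]
yaws -0.9368390301282175 -0.9374343859091108 -0.9795161380350411 -5.098838311179222 -5.713169452160593
board c [ 0.5143 -0.0965  0.018 ] bar c [0.4869 0.0113 0.052 ]
kerf [[ 0.5754 -0.0502  0.036 ]
 [ 0.5516 -0.0539  0.036 ]] [[ 0.4259 -0.0496  0.018 ]]
knob [[ 0.5952 -0.2409  0.1431]]
marker [[ 0.4468 -0.1532  0.03  ]
 [ 0.4474 -0.2893  0.03  ]]
[[0.4869 0.0166 0.0536]]
[[ 0.4773 -0.1181  0.0143]]
[[ 0.5641 -0.0108  0.0389]]
[[0.4017 0.0679 0.001 ]]
```

```bash
cat >> h.py <<'E'
np.set_printoptions(precision=4,suppress=True)
YAW=np.radians(-0.94); C=np.array([.5143,-.0965,0.]); RS=R.from_euler('z',YAW).as_matrix()
def W(p): return C+RS@np.array(p,float)      # station -> world
def L(p): return RS.T@(np.array(p,float)-C)
def togo(t,yaw=np.pi+YAW):
    s=manip.read_state(); A=R.from_euler('xyz',s["tcp_rot"]); B=R.from_euler('xyz',[np.pi,0,yaw])
    return A.inv().apply(np.array(t)-s["tcp_pos"]), np.degrees((A.inv()*B).as_rotvec())
E
python3 - <<'E'
from h import *
for t in [(.42,.3,.27),(.50,-.1,.27),(.52,-.215,.27)]: print(togo(t))
E
```

```text
(array([-0.3316, -0.254 , -0.0392]), array([ -0.1016,  -0.0065, -13.5393]))
(array([-0.5091, -0.6213, -0.0385]), array([ -0.1016,  -0.0065, -13.5393]))
(array([-0.5572, -0.7276, -0.0383]), array([ -0.1016,  -0.0065, -13.5393]))
```

Emit:
arm_command(
  deltas=[
    {"x":-0.33,"y":-0.254,"z":-0.039,"az":-13.5},
    {"x":-0.33,"y":-0.254,"z":-0.039,"az":-13.5},
    {"x":-0.33,"y":-0.254,"z":-0.039,"az":-13.5},
    {"x":-0.33,"y":-0.254,"z":-0.039,"az":-13.5},
    {"x":-0.33,"y":-0.254,"z":-0.039,"az":-13.5},
    {"x":-0.33,"y":-0.254,"z":-0.039,"az":-13.5},
    {"x":-0.509,"y":-0.621,"z":-0.039,"az":-13.5},
    {"x":-0.509,"y":-0.621,"z":-0.039,"az":-13.5},
    {"x":-0.509,"y":-0.621,"z":-0.039,"az":-13.5},
    {"x":-0.509,"y":-0.621,"z":-0.039,"az":-13.5},
    {"x":-0.509,"y":-0.621,"z":-0.039,"az":-13.5},
    {"x":-0.557,"y":-0.728,"z":-0.039,"az":-13.5},
  ],
)

```text
invalid input
```

```bash
python3 - <<'E'
from h import *
print(togo((.50,-.215,.27)), manip.read_state()["tcp_pos"])
E
```

```text
(array([-0.5379, -0.7327, -0.0383]), array([ -0.1016,  -0.0065, -13.5393])) [0.1624 0.6288 0.2304]
```

Emit:
arm_command(
  deltas=[
    {"x":-0.33,"y":-0.254,"z":-0.039,"ax":0,"ay":0,"az":-13.5},
    {"x":-0.33,"y":-0.254,"z":-0.039,"ax":0,"ay":0,"az":-13.5},
    {"x":-0.33,"y":-0.254,"z":-0.039,"ax":0,"ay":0,"az":-13.5},
    {"x":-0.33,"y":-0.254,"z":-0.039,"ax":0,"ay":0,"az":-13.5},
    {"x":-0.33,"y":-0.254,"z":-0.039,"ax":0,"ay":0,"az":-13.5},
    {"x":-0.33,"y":-0.254,"z":-0.039,"ax":0,"ay":0,"az":-13.5},
    {"x":-0.509,"y":-0.621,"z":-0.039,"ax":0,"ay":0,"az":-13.5},
    {"x":-0.509,"y":-0.621,"z":-0.039,"ax":0,"ay":0,"az":-13.5},
    {"x":-0.509,"y":-0.621,"z":-0.039,"ax":0,"ay":0,"az":-13.5},
    {"x":-0.509,"y":-0.621,"z":-0.039,"ax":0,"ay":0,"az":-13.5},
    {"x":-0.509,"y":-0.621,"z":-0.039,"ax":0,"ay":0,"az":-13.5},
    {"x":-0.557,"y":-0.728,"z":-0.039,"ax":0,"ay":0,"az":-13.5},
  ],
  jaw=1,
  newtons=30,
)

```text
time: 1.6
tcp_pos: [0.4805, -0.0313, 0.2693]
tcp_rot: [3.141, 0.0, 3.125]
force: [1.4, 0.0, -0.7]
width: 0.0853
grasp_force: 0.0
```

```bash
python3 - <<'E'
from h import *
print(togo((.50,-.215,.27)), manip.read_state()["tcp_pos"])
E
```

```text
(array([-0.0225, -0.1833, -0.0008]), array([ 0.0314,  0.0221, -0.0147])) [ 0.4805 -0.0313  0.2693]
```

Emit:
arm_command(
  deltas=[
    {"x":-0.022,"y":-0.183,"z":0,"ax":0,"ay":0,"az":0},
    {"x":-0.022,"y":-0.183,"z":0,"ax":0,"ay":0,"az":0},
    {"x":-0.022,"y":-0.183,"z":0,"ax":0,"ay":0,"az":0},
    {"x":-0.022,"y":-0.183,"z":0,"ax":0,"ay":0,"az":0},
  ],
)

```text
time: 2.1
tcp_pos: [0.4977, -0.2188, 0.2693]
tcp_rot: [-3.138, -0.001, 3.114]
force: [-0.2, 1.2, 0.2]
width: 0.0852
grasp_force: 0.0
```

```bash
python3 - <<'E'
from h import *
print(manip.read_state()["tcp_pos"]); grab("wrist","w1"); print(cam("wrist")[1:])
E
```

```text
[ 0.4977 -0.2188  0.2693]
(array([[ 0.0235,  0.9504,  0.3102],
       [ 0.9997, -0.0222, -0.0079],
       [-0.0006,  0.3103, -0.9506]]), array([ 0.418 , -0.2133,  0.4106]))
```

View pics/w1.png

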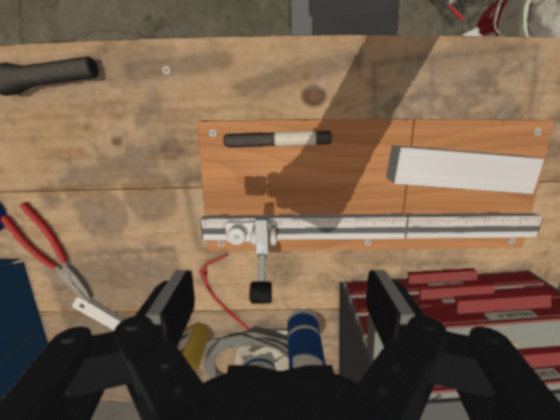

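The wrist view shows the knob at about (261,292), the leaf at about (262,235), and the carriage at (222-275, 218-250). I'll enlarge it.

```bash
python3 - <<'E'
from h import *
im=cv2.imread("pics/w1.png"); cv2.imwrite("pics/w1c.png",cv2.resize(im[205:309,205:335],None,fx=5.7,fy=5.7,interpolation=cv2.INTER_CUBIC))
for u,v in[(261,288),(261,291),(261,296),(255,290),(267,290),(262,235),(262,225)]: 
    p=at_depth("w1",np.array([u]),np.array([v]))[0]; print(u,v,p,L(p))
E
```

```text
261 288 [ 0.5876 -0.2415  0.1383] [ 0.0757 -0.1437  0.1383]
261 291 [ 0.5901 -0.2415  0.1401] [ 0.0781 -0.1437  0.1401]
261 296 [ 0.5942 -0.2415  0.143 ] [ 0.0823 -0.1437  0.143 ]
255 290 [ 0.5891 -0.2477  0.1395] [ 0.0773 -0.15    0.1395]
267 290 [ 0.5892 -0.2352  0.1399] [ 0.0771 -0.1375  0.1399]
262 235 [ 0.5438 -0.2406  0.1   ] [ 0.0318 -0.1436  0.1   ]
262 225 [ 0.532  -0.2401  0.0998] [ 0.02   -0.1433  0.0998]
```

View pics/w1c.png

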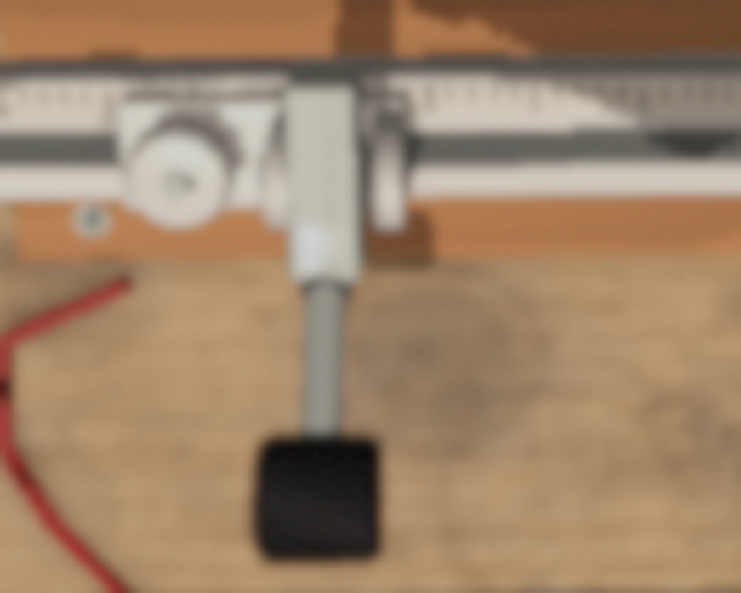

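```bash
python3 - <<'E'
from h import *
v,u=np.mgrid[0:420,0:560]
for f in("top0","scene0"):
    p=at_depth(f,u.ravel(),v.ravel()); q=(p-C)@RS
    for zlo in(.08,.17):
        m=(q[:,2]>zlo)&(q[:,2]<.4)&(q[:,1]>-.215)&(q[:,1]<-.075)&(q[:,0]>.095)&(q[:,0]<.3)
        print(f,zlo,m.sum(), q[m][np.argsort(q[m][:,0])[:6]])
print(togo(W((.085,-.1445,.16))),togo(W((.085,-.1445,.11))))
E
```

```text
top0 0.08 1734 [[ 0.0952 -0.1348  0.138 ]
 [ 0.0952 -0.1427  0.1414]
 [ 0.0953 -0.1369  0.1384]
 [ 0.0956 -0.1331  0.136 ]
 [ 0.0966 -0.1477  0.139 ]
 [ 0.0966 -0.1457  0.138 ]]
top0 0.17 1023 [[ 0.204  -0.0812  0.1704]
 [ 0.2055 -0.0868  0.174 ]
 [ 0.2056 -0.0914  0.1905]
 [ 0.2057 -0.0846  0.1831]
 [ 0.2059 -0.0919  0.1798]
 [ 0.2059 -0.0876  0.1886]]
scene0 0.08 2847 [[ 0.1964 -0.0918  0.1639]
 [ 0.1965 -0.0965  0.1633]
 [ 0.1973 -0.0948  0.1362]
 [ 0.1974 -0.0941  0.1279]
 [ 0.1974 -0.0912  0.1529]
 [ 0.1977 -0.0948  0.1008]]
scene0 0.17 1180 [[ 0.2    -0.0927  0.1726]
 [ 0.2014 -0.0901  0.2029]
 [ 0.2021 -0.0888  0.175 ]
 [ 0.2021 -0.0918  0.1935]
 [ 0.2024 -0.0972  0.1784]
 [ 0.2024 -0.0942  0.192 ]]
(array([-0.0992, -0.0248,  0.1088]), array([-0.0393, -0.0685, -0.3489])) (array([-0.0993, -0.0248,  0.1588]), array([-0.0393, -0.0685, -0.3489]))
```

Emit:
arm_command(
  deltas=[
    {"x":-0.05,"y":-0.0125,"z":0.04,"ax":0,"ay":0,"az":-0.3},
    {"x":-0.099,"y":-0.025,"z":0.07,"ax":0,"ay":0,"az":-0.3},
    {"x":-0.099,"y":-0.025,"z":0.109,"ax":0,"ay":0,"az":-0.3},
    {"x":-0.099,"y":-0.025,"z":0.14,"ax":0,"ay":0,"az":-0.3},
    {"x":-0.099,"y":-0.025,"z":0.159,"ax":0,"ay":0,"az":-0.3},
    {"x":-0.099,"y":-0.025,"z":0.159,"ax":0,"ay":0,"az":-0.3},
    {"x":-0.099,"y":-0.025,"z":0.159,"ax":0,"ay":0,"az":-0.3},
  ],
)

```text
time: 3.02
tcp_pos: [0.5989, -0.2395, 0.1118]
tcp_rot: [-3.141, 0.002, 3.13]
force: [-0.1, 0.2, 0.1]
width: 0.0855
grasp_force: 0.0
```

```bash
python3 - <<'E'
from h import *
s=manip.read_state(); print(s["tcp_pos"],L(s["tcp_pos"]),togo(W((.085,-.1445,.11))),s["force"])
grab("wrist","w2")
im=cv2.imread("pics/w2.png"); cv2.imwrite("pics/w2c.png",im[150:400,130:430])
E
```

```text
[ 0.5989 -0.2395  0.1118] [ 0.087  -0.1416  0.1118] (array([ 0.002 , -0.0029,  0.0018]), array([-0.0208,  0.1428,  0.2905])) [-0.1103  0.1952  0.0721]
```

View pics/w2c.png

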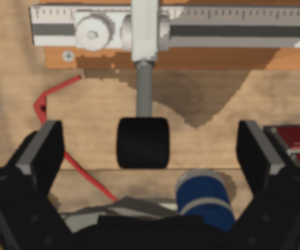

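Emit:
arm_command(
  deltas=[
    {"x":0.002,"y":-0.003,"z":0.002,"ax":0,"ay":0,"az":0.3},
    {"x":0.002,"y":-0.003,"z":0.002,"ax":0,"ay":0,"az":0.3},
    {"x":0.002,"y":-0.003,"z":0.002,"ax":0,"ay":0,"az":0.3},
  ],
)

```text
time: 3.45
tcp_pos: [0.596, -0.2426, 0.1086]
tcp_rot: [3.142, 0.0, 3.124]
force: [0.8, 0.8, -0.3]
width: 0.0855
grasp_force: 0.0
```

Emit:
arm_command(
  deltas=[
    {"x":0,"y":0,"z":0,"ax":0,"ay":0,"az":0},
    {"x":0,"y":0,"z":0,"ax":0,"ay":0,"az":0},
    {"x":0,"y":0,"z":0,"ax":0,"ay":0,"az":0},
    {"x":0,"y":0,"z":0,"ax":0,"ay":0,"az":0},
    {"x":0,"y":0,"z":0,"ax":0,"ay":0,"az":0},
    {"x":0,"y":0,"z":0,"ax":0,"ay":0,"az":0},
  ],
  jaw=0,
  newtons=20,
)

```text
time: 4.2
tcp_pos: [0.596, -0.2427, 0.1084]
tcp_rot: [-3.141, 0.0, 3.124]
force: [0.1, -1.2, 0.7]
width: 0.0238
grasp_force: 25.8
```

```bash
python3 - <<'E'
from h import *
s=manip.read_state(); l=L(s["tcp_pos"]);print(l,s["force"],s["width"],s["grasp_force"],s["tcp_rot"])
# arc rel to now, tool axes (x=-local x, y=local y, z=-up)
h=np.array([.05,.056]); k0=np.array([.085,.131])-h; r=.084; a0=np.arctan2(k0[1],k0[0]); a1=np.arctan2(.038,-.075)
for a in np.linspace(a0,a1+.03,13)[1:]:
    d=r*np.array([np.cos(a),np.sin(a)])-r*np.array([np.cos(a0),np.sin(a0)]); print(round(a1-a,3),"x",round(-d[0],4),"z",round(-d[1],4))
E
```

```text
[ 0.0841 -0.1448  0.1084] [ 0.1307 -1.215   0.7373] 0.023795811516069743 25.83078235387802 [-3.1414  0.0002  3.1244]
1.408 x 0.0102 z -0.004
1.277 x 0.0209 z -0.0066
1.146 x 0.0318 z -0.0078
1.016 x 0.0428 z -0.0076
0.885 x 0.0536 z -0.0059
0.754 x 0.0641 z -0.0029
0.624 x 0.0742 z 0.0015
0.493 x 0.0836 z 0.0072
0.362 x 0.0921 z 0.0141
0.231 x 0.0997 z 0.022
0.101 x 0.1063 z 0.0308
-0.03 x 0.1116 z 0.0404
```

Emit:
arm_command(
  deltas=[
    {"x":0.01,"y":0,"z":-0.004,"ax":0,"ay":0,"az":0},
    {"x":0.021,"y":0,"z":-0.0066,"ax":0,"ay":0,"az":0},
    {"x":0.032,"y":0,"z":-0.0078,"ax":0,"ay":0,"az":0},
    {"x":0.043,"y":0,"z":-0.0076,"ax":0,"ay":0,"az":0},
    {"x":0.0536,"y":0,"z":-0.006,"ax":0,"ay":0,"az":0},
    {"x":0.064,"y":0,"z":-0.003,"ax":0,"ay":0,"az":0},
    {"x":0.074,"y":0,"z":0.0015,"ax":0,"ay":0,"az":0},
    {"x":0.0836,"y":0,"z":0.007,"ax":0,"ay":0,"az":0},
    {"x":0.092,"y":0,"z":0.014,"ax":0,"ay":0,"az":0},
    {"x":0.0997,"y":0,"z":0.022,"ax":0,"ay":0,"az":0},
    {"x":0.106,"y":0,"z":0.031,"ax":0,"ay":0,"az":0},
    {"x":0.111,"y":0,"z":0.041,"ax":0,"ay":0,"az":0},
  ],
)

```text
time: 5.7
tcp_pos: [0.4835, -0.2407, 0.0665]
tcp_rot: [3.141, -0.002, 3.124]
force: [-0.8, -1.8, 4.8]
width: 0.0237
grasp_force: 27.0
```

Emit:
arm_command(
  deltas=[
    {"x":0.0,"y":0,"z":0.003,"ax":0,"ay":0,"az":0},
    {"x":0.0,"y":0,"z":0.003,"ax":0,"ay":0,"az":0},
    {"x":0.0,"y":0,"z":0.003,"ax":0,"ay":0,"az":0},
  ],
)

```text
time: 6.08
tcp_pos: [0.4828, -0.2407, 0.0647]
tcp_rot: [3.14, -0.004, 3.124]
force: [-5.5, 0.4, 15.7]
width: 0.0239
grasp_force: 28.3
```

```bash
python3 - <<'E'
from h import *
s=manip.read_state(); l=L(s["tcp_pos"]);print(l,s["force"],s["width"],s["grasp_force"])
print("knob est", l+[0,0,.0226], "expect x -.025 z .094")
E
```

```text
[-0.0291 -0.1447  0.0647] [-5.4768  0.3567 15.6867] 0.023867820873526076 28.275928795337677
knob est [-0.0291 -0.1447  0.0873] expect x -.025 z .094
```

Emit:
arm_command(
  deltas=[
    {"x":0,"y":0,"z":-0.004,"ax":0,"ay":0,"az":0},
    {"x":0,"y":0,"z":-0.004,"ax":0,"ay":0,"az":0},
    {"x":0,"y":0,"z":-0.004,"ax":0,"ay":0,"az":0},
    {"x":0,"y":0,"z":-0.004,"ax":0,"ay":0,"az":0},
    {"x":0,"y":0,"z":-0.004,"ax":0,"ay":0,"az":0},
    {"x":0,"y":0,"z":-0.06,"ax":0,"ay":0,"az":0},
    {"x":0,"y":0,"z":-0.095,"ax":0,"ay":0,"az":0},
    {"x":0.012,"y":0.06,"z":-0.095,"ax":0,"ay":0,"az":0},
  ],
  jaw=1,
)

```text
time: 7.08
tcp_pos: [0.4764, -0.1854, 0.163]
tcp_rot: [-3.137, 0.009, 3.116]
force: [0.9, 2.1, -0.4]
width: 0.0855
grasp_force: 0.0
```

```bash
python3 - <<'E'
from h import *
grab("top","top1"); grab("scene","scene1")
v,u=np.mgrid[170:260,370:430]; p=at_depth("top1",u.ravel(),v.ravel()); q=(p-C)@RS
m=(abs(q[:,1]+.1445)<.02)&(q[:,2]>.06)&(q[:,2]<.125)&(q[:,0]<.02); print("knob cloud",m.sum(),np.median(q[m],0),q[m].max(0))
print(togo(W((-.085,.107,.15))),togo(W((-.085,.107,.018))),manip.read_state()["tcp_pos"])
im=cv2.imread("pics/top1.png"); sc=cv2.imread("pics/scene1.png"); cv2.imwrite("pics/s1c.png",cv2.resize(sc[170:330,210:450],None,fx=3,fy=3))
E
```

```text
return _methods._mean(a, axis=axis, dtype=dtype,
  ret = um.true_divide(
Traceback (most recent call last):
ValueError: zero-size array to reduction operation maximum which has no identity
```

```bash
python3 - <<'E'
from h import *
print(togo(W((-.085,.107,.15))),togo(W((-.085,.107,.018))),manip.read_state()["tcp_pos"])
E
```

```text
(array([0.0443, 0.1849, 0.0102]), array([ 0.3338, -0.0668,  0.4465])) (array([0.0442, 0.1842, 0.1422]), array([ 0.3338, -0.0668,  0.4465])) [ 0.4738 -0.1735  0.1591]
```

Emit:
arm_command(
  deltas=[
    {"x":0.03,"y":0.06,"z":0.01,"ax":0,"ay":0,"az":0},
    {"x":0.044,"y":0.12,"z":0.01,"ax":0,"ay":0,"az":0},
    {"x":0.044,"y":0.184,"z":0.01,"ax":0,"ay":0,"az":0},
    {"x":0.044,"y":0.184,"z":0.05,"ax":0,"ay":0,"az":0},
    {"x":0.044,"y":0.184,"z":0.1,"ax":0,"ay":0,"az":0},
    {"x":0.044,"y":0.184,"z":0.12,"ax":0,"ay":0,"az":0},
    {"x":0.044,"y":0.184,"z":0.12,"ax":0,"ay":0,"az":0},
    {"x":0.044,"y":0.184,"z":0.12,"ax":0,"ay":0,"az":0},
  ],
)

```text
time: 8.18
tcp_pos: [0.4339, 0.0042, 0.0401]
tcp_rot: [3.141, 0.001, 3.124]
force: [0.3, -0.3, 0.3]
width: 0.0857
grasp_force: 0.0
```

```bash
python3 - <<'E'
from h import *
grab("wrist","w3"); s=manip.read_state(); print(L(s["tcp_pos"]),s["tcp_rot"],s["force"],togo(W((-.085,.107,.018))))
E
```

```text
[-0.0817  0.0995  0.0404] [3.1409 0.0022 3.1243] [ 0.0733 -1.1731  0.0854] (array([0.0033, 0.0075, 0.0224]), array([ 0.041 ,  0.1288, -0.0511]))
```

View pics/w3.png

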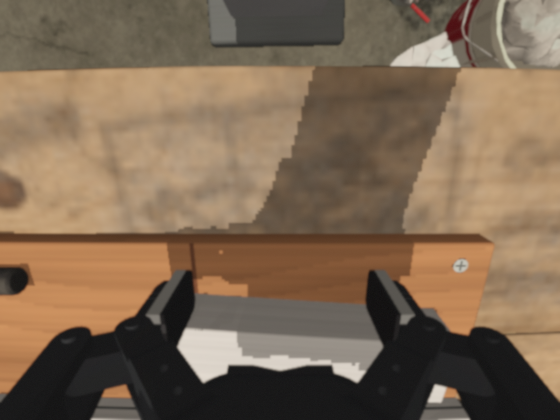

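Emit:
arm_command(
  deltas=[
    {"x":0.003,"y":0.0075,"z":0.022,"ax":0,"ay":0,"az":0},
    {"x":0.003,"y":0.0075,"z":0.022,"ax":0,"ay":0,"az":0},
    {"x":0.003,"y":0.0075,"z":0.022,"ax":0,"ay":0,"az":0},
    {"x":-0.007,"y":0.0075,"z":0.022,"ax":0,"ay":0,"az":0},
    {"x":-0.014,"y":0.0075,"z":0.022,"ax":0,"ay":0,"az":0},
    {"x":-0.021,"y":0.0075,"z":0.022,"ax":0,"ay":0,"az":0},
    {"x":-0.028,"y":0.0075,"z":0.022,"ax":0,"ay":0,"az":0},
    {"x":-0.035,"y":0.0075,"z":0.022,"ax":0,"ay":0,"az":0},
    {"x":-0.042,"y":0.0075,"z":0.022,"ax":0,"ay":0,"az":0},
    {"x":-0.049,"y":0.0075,"z":0.022,"ax":0,"ay":0,"az":0},
  ],
)

```text
time: 9.48
tcp_pos: [0.4817, 0.0112, 0.017]
tcp_rot: [3.141, -0.002, 3.125]
force: [-3.9, -0.1, 0.1]
width: 0.0855
grasp_force: 1.6
```

```bash
python3 - <<'E'
from h import *
s=manip.read_state(); print(L(s["tcp_pos"]),s["tcp_rot"],s["force"],s["moment"])
E
```

```text
[-0.0344  0.1071  0.017 ] [ 3.1414 -0.0019  3.125 ] [-3.9074 -0.0585  0.115 ] [-0.008   0.6489 -0.0147]
```

Emit:
arm_command(
  deltas=[
    {"x":-0.003,"y":0,"z":0,"ax":0,"ay":0,"az":0},
    {"x":-0.006,"y":0,"z":0,"ax":0,"ay":0,"az":0},
    {"x":-0.009,"y":0,"z":0,"ax":0,"ay":0,"az":0},
    {"x":-0.012,"y":0,"z":0,"ax":0,"ay":0,"az":0},
    {"x":-0.014,"y":0,"z":0,"ax":0,"ay":0,"az":0},
    {"x":-0.014,"y":0,"z":0,"ax":0,"ay":0,"az":0},
    {"x":-0.014,"y":0,"z":0,"ax":0,"ay":0,"az":0},
  ],
)

```text
time: 10.35
tcp_pos: [0.4969, 0.0108, 0.0176]
tcp_rot: [3.142, 0.001, 3.125]
force: [-0.5, -0.3, -1.1]
width: 0.0853
grasp_force: 0.6
```

Emit:
arm_command(
  deltas=[
    {"x":-0.001,"y":0,"z":0,"ax":0,"ay":0,"az":0},
    {"x":-0.002,"y":0,"z":0,"ax":0,"ay":0,"az":0},
    {"x":-0.003,"y":0,"z":0,"ax":0,"ay":0,"az":0},
    {"x":-0.003,"y":0,"z":0,"ax":0,"ay":0,"az":0},
  ],
)

```text
time: 10.85
tcp_pos: [0.4969, 0.0108, 0.0171]
tcp_rot: [3.141, -0.005, 3.124]
force: [-7.0, -0.7, 5.2]
width: 0.0852
grasp_force: 3.6
```

```bash
python3 - <<'E'
from h import *
s=manip.read_state(); print(L(s["tcp_pos"]),s["tcp_rot"],s["force"],s["moment"])
E
```

```text
[-0.0192  0.107   0.0171] [ 3.1408 -0.0049  3.1241] [-6.9622 -0.6525  5.2038] [ 0.0322  1.2679 -0.0641]
```

Emit:
arm_command(
  deltas=[
    {"x":-0.002,"y":0,"z":-0.0005,"ax":0,"ay":0,"az":0},
    {"x":-0.003,"y":0,"z":-0.0005,"ax":0,"ay":0,"az":0},
    {"x":-0.003,"y":0,"z":-0.0005,"ax":0,"ay":0,"az":0},
  ],
)

```text
time: 11.22
tcp_pos: [0.4967, 0.0108, 0.0171]
tcp_rot: [3.14, -0.011, 3.124]
force: [-12.3, 0.7, 9.2]
width: 0.0855
grasp_force: 6.2
```

```bash
python3 - <<'E'
from h import *
s=manip.read_state(); print(L(s["tcp_pos"]),s["tcp_rot"],s["force"],s["moment"])
E
```

```text
[-0.0193  0.107   0.0171] [ 3.1402 -0.0112  3.1239] [-12.2634   0.7358   9.1972] [ 0.088   2.2703 -0.0399]
```

```bash
python3 - <<'E'
from h import *
u=np.array([150,182,163,180,166,171]);v=np.array([245,245,190,190,236,209])
print((at_depth("top0",u,v)-C)@RS)
print(togo(W((-.06,.107,.018))),togo(W((.013,.24,.11))),togo(W((.013,.24,.026))))
E
```

```text
[[-0.1183  0.3995  0.0311]
 [-0.1057  0.3307  0.0037]
 [ 0.0122  0.3856  0.0567]
 [ 0.0307  0.3609 -0.0009]
 [-0.0924  0.3652  0.0326]
 [-0.022   0.3717  0.0091]]
(array([ 0.0407, -0.    , -0.0005]), array([ 0.0774, -0.6415, -0.0718])) (array([-0.0311,  0.1332, -0.0931]), array([ 0.0774, -0.6415, -0.0718])) (array([-0.032 ,  0.1331, -0.0091]), array([ 0.0774, -0.6415, -0.0718]))
```

Emit:
arm_command(
  deltas=[
    {"x":0.02,"y":0,"z":0,"ax":0,"ay":0,"az":0},
    {"x":0.045,"y":0,"z":0,"ax":0,"ay":0,"az":0},
    {"x":0.045,"y":0,"z":-0.05,"ax":0,"ay":0,"az":0},
    {"x":0.03,"y":0.03,"z":-0.1,"ax":0,"ay":0,"az":0},
    {"x":0.01,"y":0.08,"z":-0.1,"ax":0,"ay":0,"az":0},
    {"x":-0.025,"y":0.133,"z":-0.1,"ax":0,"ay":0,"az":0},
    {"x":-0.025,"y":0.133,"z":-0.1,"ax":0,"ay":0,"az":0},
  ],
  jaw=0.55,
)

```text
time: 12.1
tcp_pos: [0.533, 0.1495, 0.1186]
tcp_rot: [3.139, 0.006, 3.132]
force: [0.9, -0.5, -0.7]
width: 0.0469
grasp_force: 0.0
```

Emit:
arm_command(
  deltas=[
    {"x":0,"y":0,"z":0,"ax":0,"ay":0,"az":0},
    {"x":0,"y":0,"z":0.0,"ax":0,"ay":0,"az":0},
    {"x":0,"y":0,"z":0.0,"ax":0,"ay":0,"az":0},
    {"x":0,"y":0,"z":0.0,"ax":0,"ay":0,"az":0},
  ],
  jaw=0,
)

```text
time: 12.6
tcp_pos: [0.5294, 0.1426, 0.118]
tcp_rot: [3.141, 0.0, 3.123]
force: [0.4, -0.5, -1.2]
width: -0.0001
grasp_force: 0.0
```

```bash
python3 - <<'E'
from h import *
s=manip.read_state(); print(L(s["tcp_pos"]),s["tcp_rot"],s["force"],s["width"],s["time"])
print(togo(W((.013,.237,.026))))
grab("top","top2"); im=cv2.imread("pics/top2.png"); cv2.imwrite("pics/top2c.png",cv2.resize(im[165:275,215:435],None,fx=3.6,fy=3.6,interpolation=cv2.INTER_CUBIC))
E
```

```text
[0.0111 0.2393 0.118 ] [3.1413 0.0001 3.1233] [ 0.4467 -0.4972 -1.2195] -0.00011432486645797871 12.6
(array([-0.0018, -0.0023,  0.092 ]), array([ 0.019 ,  0.0082, -0.1065]))
```

View pics/top2c.png

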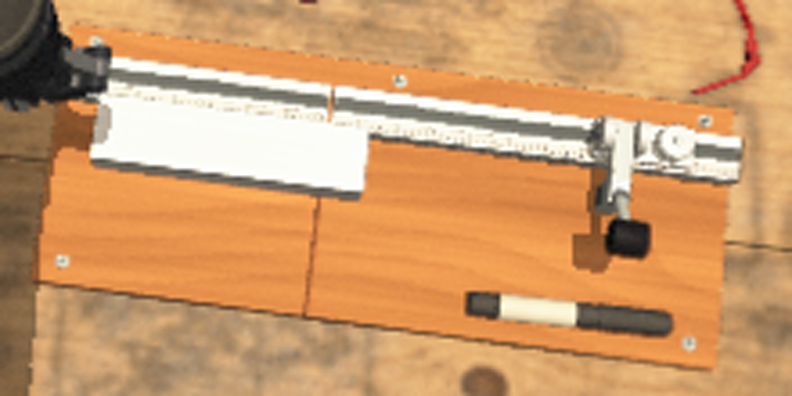

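The bar lies flat along the fence (right end corners (368,133) and (363,199)), the leaf is down with its knob at (629,238), and the marker hasn't moved.

```bash
python3 - <<'E'
from h import *
def P(l,h):
    a=np.array(l,float)/3.6+[215,165]; return (at_z("top2",a[:,0],a[:,1],h)-C)@RS
print(P([(368,133),(363,199),(91,160)],.052))
v,u=np.mgrid[195:250,360:430]; q=(at_depth("top2",u.ravel(),v.ravel())-C)@RS
m=(q[:,2]>.07)&(q[:,0]<.0); print("knob",m.sum(),q[m].min(0),q[m].max(0),np.median(q[m],0))
E
```

```text
[[ 0.0317  0.02    0.052 ]
 [-0.0126  0.0184  0.052 ]
 [-0.0098  0.1976  0.052 ]]
knob 157 [-0.2081 -0.1564  0.0732] [-0.0003  0.0851  1.0347] [-0.0267 -0.141   0.1032]
```

Emit:
arm_command(
  deltas=[
    {"x":-0.002,"y":0,"z":0.05,"ax":0,"ay":0,"az":0},
    {"x":-0.002,"y":0,"z":0.092,"ax":0,"ay":0,"az":0},
    {"x":-0.002,"y":0,"z":0.092,"ax":0,"ay":0,"az":0},
    {"x":-0.002,"y":0,"z":0.092,"ax":0,"ay":0,"az":0},
  ],
)

```text
time: 13.15
tcp_pos: [0.5327, 0.1432, 0.0272]
tcp_rot: [3.141, 0.002, 3.124]
force: [0.0, 0.3, 0.1]
width: 0.0004
grasp_force: 0.0
```

```bash
python3 - <<'E'
from h import *
s=manip.read_state(); print(L(s["tcp_pos"]),s["tcp_rot"],s["force"],s["time"])
E
```

```text
[0.0144 0.2399 0.0272] [3.141  0.0021 3.1241] [0.0013 0.2511 0.0547] 13.15
```

Emit:
arm_command(
  deltas=[
    {"x":0,"y":-0.016,"z":0,"ax":0,"ay":0,"az":0},
    {"x":0,"y":-0.022,"z":0,"ax":0,"ay":0,"az":0},
    {"x":0,"y":-0.028,"z":0,"ax":0,"ay":0,"az":0},
    {"x":0,"y":-0.036,"z":0,"ax":0,"ay":0,"az":0},
    {"x":0,"y":-0.046,"z":0,"ax":0,"ay":0,"az":0},
    {"x":-0.0005,"y":-0.058,"z":0,"ax":0,"ay":0,"az":0},
    {"x":-0.0005,"y":-0.07,"z":0,"ax":0,"ay":0,"az":0},
    {"x":-0.001,"y":-0.082,"z":0,"ax":0,"ay":0,"az":0},
    {"x":-0.001,"y":-0.094,"z":0,"ax":0,"ay":0,"az":0},
    {"x":-0.001,"y":-0.106,"z":0,"ax":0,"ay":0,"az":0},
    {"x":-0.001,"y":-0.118,"z":0,"ax":0,"ay":0,"az":0},
    {"x":-0.001,"y":-0.13,"z":0,"ax":0,"ay":0,"az":0},
  ],
)

```text
time: 14.65
tcp_pos: [0.5301, 0.0169, 0.0265]
tcp_rot: [3.136, -0.001, 3.127]
force: [-2.0, 8.7, 6.3]
width: -0.0002
grasp_force: 4.0
```

```bash
python3 - <<'E'
from h import *
s=manip.read_state(); print(L(s["tcp_pos"]),s["tcp_rot"],s["force"],s["moment"],s["time"])
E
```

```text
[0.0139 0.1137 0.0265] [ 3.1361 -0.0012  3.1268] [-2.0063  8.6577  6.3173] [ 1.5182  0.5201 -0.0415] 14.65
```

Emit:
arm_command(
  deltas=[
    {"x":0,"y":-0.008,"z":-0.002,"ax":0,"ay":0,"az":0},
    {"x":0,"y":-0.016,"z":-0.002,"ax":0,"ay":0,"az":0},
    {"x":0,"y":-0.024,"z":-0.002,"ax":0,"ay":0,"az":0},
    {"x":0,"y":-0.032,"z":-0.002,"ax":0,"ay":0,"az":0},
    {"x":0,"y":-0.036,"z":-0.002,"ax":0,"ay":0,"az":0},
    {"x":0,"y":-0.038,"z":-0.002,"ax":0,"ay":0,"az":0},
    {"x":0,"y":-0.04,"z":-0.002,"ax":0,"ay":0,"az":0},
  ],
)

```text
time: 15.52
tcp_pos: [0.5294, -0.0253, 0.028]
tcp_rot: [3.139, -0.001, 3.125]
force: [-2.9, 7.1, 4.5]
width: -0.0003
grasp_force: 3.3
```

```bash
python3 - <<'E'
from h import *
s=manip.read_state(); print(L(s["tcp_pos"]),s["tcp_rot"],s["force"],s["moment"],s["time"])
grab("top","top3"); im=cv2.imread("pics/top3.png"); cv2.imwrite("pics/top3c.png",cv2.resize(im[165:260,250:430],None,fx=4.4,fy=4.4,interpolation=cv2.INTER_CUBIC))
E
```

```text
[0.0139 0.0714 0.028 ] [ 3.1391 -0.0009  3.1252] [-2.8801  7.0664  4.4601] [ 1.2454  0.2809 -0.0091] 15.525
```

View pics/top3c.png

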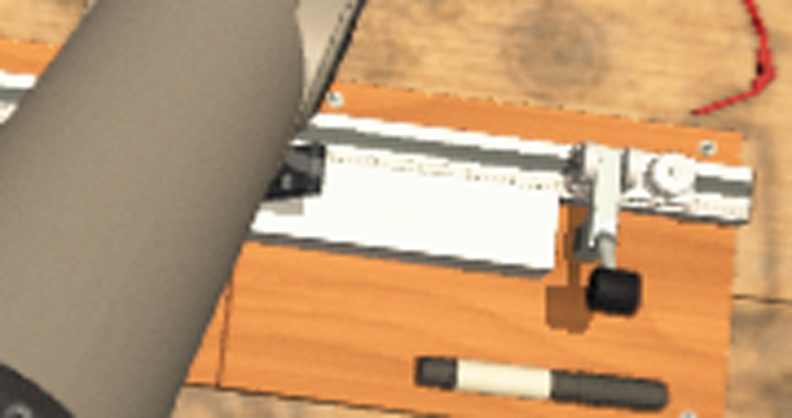

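The bar is flat against the fence with its right end at crop x≈555. The leaf's face is at about 577, so roughly 10-14 mm remain. I'll creep up on it.

Emit:
arm_command(
  deltas=[
    {"x":0,"y":-0.0015,"z":-0.001,"ax":0,"ay":0,"az":0},
    {"x":0,"y":-0.003,"z":-0.001,"ax":0,"ay":0,"az":0},
    {"x":0,"y":-0.0045,"z":-0.001,"ax":0,"ay":0,"az":0},
    {"x":0,"y":-0.006,"z":-0.001,"ax":0,"ay":0,"az":0},
    {"x":0,"y":-0.007,"z":-0.001,"ax":0,"ay":0,"az":0},
  ],
)

```text
time: 16.2
tcp_pos: [0.5293, -0.0341, 0.0287]
tcp_rot: [-3.141, -0.0, 3.124]
force: [-0.7, 2.3, -1.7]
width: -0.0002
grasp_force: 1.3
```

```bash
cat >> h.py <<'E'
def avg(n=5):
    o=[]
    for i in range(n):
        s=manip.read_state(); o.append(np.r_[L(s["tcp_pos"])*1000,s["force"],s["time"]]); manip.grab_frame("top")
    o=np.array(o); print("mean",o.mean(0)); print("y",o[:,1]," fy",o[:,4])
E
python3 - <<'E'
from h import *
avg()
def P(l,h):
    a=np.array(l,float)/4.4+[250,165]; return (at_z("top3",a[:,0],a[:,1],h)-C)@RS
print(P([(559,198),(552,270)],.052), P([(576,245)],.04))
E
```

```text
mean [13.9895 62.5157 28.7887 -0.5175  1.7313 -1.0629 16.3   ]
y [62.6355 62.4534 62.487  62.4907 62.5118]  fy [2.3135 2.3526 2.1357 1.4149 0.4396]
[[ 0.0306 -0.1224  0.052 ]
 [-0.0089 -0.1218  0.052 ]] [[ 0.0088 -0.1361  0.04  ]]
```

Emit:
arm_command(
  deltas=[
    {"x":0,"y":-0.001,"z":0,"ax":0,"ay":0,"az":0},
    {"x":0,"y":-0.002,"z":0,"ax":0,"ay":0,"az":0},
    {"x":0,"y":-0.003,"z":0,"ax":0,"ay":0,"az":0},
  ],
)

```text
time: 16.82
tcp_pos: [0.5293, -0.0364, 0.0289]
tcp_rot: [3.141, -0.0, 3.125]
force: [-1.4, 3.3, -0.2]
width: 0.0001
grasp_force: 1.8
```

```bash
python3 - <<'E'
from h import *
avg()
E
```

```text
mean [14.0563 60.0507 28.8727 -0.9356  3.2358 -0.2557 16.925 ]
y [60.338  59.997  59.9623 59.9743 59.982 ]  fy [3.3372 3.1725 3.3247 2.9259 3.4189]
```

Emit:
arm_command(
  deltas=[
    {"x":0,"y":-0.0008,"z":0,"ax":0,"ay":0,"az":0},
    {"x":0,"y":-0.0015,"z":0,"ax":0,"ay":0,"az":0},
  ],
)

```text
time: 17.32
tcp_pos: [0.5293, -0.0382, 0.0289]
tcp_rot: [3.141, -0.0, 3.125]
force: [-1.5, 3.4, 0.0]
width: -0.0002
grasp_force: 2.0
```

```bash
python3 - <<'E'
from h import *
avg()
E
```

```text
mean [14.0547 58.4173 28.856  -1.5241  3.6919  0.2985 17.425 ]
y [58.5701 58.3982 58.3671 58.3875 58.3636]  fy [3.3927 3.932  4.0479 3.4824 3.6044]
```

Emit:
arm_command(
  deltas=[
    {"x":0,"y":-0.0008,"z":0,"ax":0,"ay":0,"az":0},
    {"x":0,"y":-0.0015,"z":0,"ax":0,"ay":0,"az":0},
  ],
)

```text
time: 17.82
tcp_pos: [0.5293, -0.0397, 0.0289]
tcp_rot: [3.141, -0.0, 3.125]
force: [-2.8, 4.7, -0.1]
width: -0.0001
grasp_force: 2.2
```

```bash
python3 - <<'E'
from h import *
avg()
E
```

```text
mean [14.0684 56.8948 28.8575 -1.4857  4.2601  0.0903 17.925 ]
y [57.03   56.8545 56.8587 56.8664 56.8646]  fy [4.6587 4.2669 4.5793 4.5042 3.2915]
```

Emit:
arm_command(
  deltas=[
    {"x":0,"y":-0.0007,"z":0,"ax":0,"ay":0,"az":0},
    {"x":0,"y":-0.0014,"z":0,"ax":0,"ay":0,"az":0},
  ],
)

```text
time: 18.32
tcp_pos: [0.5293, -0.0408, 0.0289]
tcp_rot: [3.141, -0.0, 3.125]
force: [-2.7, 4.4, 1.2]
width: -0.0002
grasp_force: 2.9
```

```bash
python3 - <<'E'
from h import *
avg()
E
```

```text
mean [14.0666 55.9126 28.8557 -2.0154  4.9387  0.9952 18.425 ]
y [55.895  55.9258 55.907  55.9089 55.9265]  fy [4.3881 5.2612 5.3779 4.9103 4.7558]
```

Emit:
arm_command(
  deltas=[
    {"x":0,"y":-0.0007,"z":0,"ax":0,"ay":0,"az":0},
    {"x":0,"y":-0.001,"z":0,"ax":0,"ay":0,"az":0},
  ],
)

```text
time: 18.82
tcp_pos: [0.5293, -0.0408, 0.0289]
tcp_rot: [3.14, -0.001, 3.125]
force: [-2.0, 7.2, 1.1]
width: -0.0003
grasp_force: 3.6
```

```bash
python3 - <<'E'
from h import *
avg()
E
```

```text
mean [14.0381 55.8903 28.86   -1.8584  6.9915  1.5236 18.925 ]
y [55.8958 55.9126 55.8931 55.8681 55.8818]  fy [7.1841 7.2115 6.8874 6.085  7.5893]
```

Emit:
arm_command(
  deltas=[
    {"x":0,"y":-0.0003,"z":0,"ax":0,"ay":0,"az":0},
    {"x":0,"y":-0.0006,"z":0,"ax":0,"ay":0,"az":0},
    {"x":0,"y":-0.0009,"z":0,"ax":0,"ay":0,"az":0},
    {"x":0,"y":-0.0012,"z":0,"ax":0,"ay":0,"az":0},
  ],
)

```text
time: 19.58
tcp_pos: [0.5292, -0.0409, 0.0289]
tcp_rot: [3.138, -0.001, 3.126]
force: [-3.3, 9.0, 2.0]
width: 0.0003
grasp_force: 4.6
```

```bash
python3 - <<'E'
from h import *
avg()
E
```

```text
mean [14.0238 55.8513 28.8773 -2.3599  8.6482  1.8475 19.675 ]
y [55.8498 55.8485 55.8599 55.8624 55.8361]  fy [8.9958 9.0421 7.97   8.2144 9.019 ]
```

Emit:
arm_command(
  deltas=[
    {"x":0,"y":-0.0004,"z":0,"ax":0,"ay":0,"az":0},
    {"x":0,"y":-0.0008,"z":0,"ax":0,"ay":0,"az":0},
    {"x":0,"y":-0.0012,"z":0,"ax":0,"ay":0,"az":0},
    {"x":0,"y":-0.0016,"z":0,"ax":0,"ay":0,"az":0},
    {"x":0,"y":-0.0016,"z":0,"ax":0,"ay":0,"az":0},
  ],
)

```text
time: 20.45
tcp_pos: [0.5293, -0.0409, 0.0289]
tcp_rot: [3.136, -0.001, 3.127]
force: [-1.9, 11.2, 2.5]
width: -0.0002
grasp_force: 5.8
```

```bash
python3 - <<'E'
from h import *
avg(8)
E
```

```text
mean [14.0097 55.8033 28.892  -2.2991 11.3883  2.823  20.625 ]
y [55.8042 55.8126 55.8022 55.7933 55.7992 55.7937 55.803  55.8184]  fy [11.2228 10.8573 11.8922 11.1887 10.8269 11.6742 11.1123 12.3319]
```

Emit:
arm_command(
  deltas=[
    {"x":0,"y":0,"z":0,"ax":0,"ay":0,"az":0},
    {"x":0,"y":0,"z":0,"ax":0,"ay":0,"az":0},
    {"x":0,"y":0,"z":0,"ax":0,"ay":0,"az":0},
    {"x":0,"y":0.001,"z":0,"ax":0,"ay":0,"az":0},
    {"x":0,"y":0.002,"z":0,"ax":0,"ay":0,"az":0},
    {"x":0,"y":0.003,"z":0,"ax":0,"ay":0,"az":0},
    {"x":0,"y":0.004,"z":0,"ax":0,"ay":0,"az":0},
    {"x":0,"y":0.005,"z":0,"ax":0,"ay":0,"az":0},
    {"x":0,"y":0.008,"z":0,"ax":0,"ay":0,"az":0},
    {"x":0,"y":0.013,"z":0,"ax":0,"ay":0,"az":0},
    {"x":0,"y":0.02,"z":0,"ax":0,"ay":0,"az":0},
    {"x":0,"y":0.03,"z":0,"ax":0,"ay":0,"az":0},
  ],
)

```text
time: 22.35
tcp_pos: [0.53, -0.0147, 0.0289]
tcp_rot: [-3.141, 0.0, 3.124]
force: [-0.3, -0.6, 0.4]
width: -0.0002
grasp_force: 0.0
```

```bash
python3 - <<'E'
from h import *
avg(3)
print(togo(W((.013,.085,.15))),togo(W((-.027,-.1445,.13))),togo(W((-.027,-.1445,.072))))
E
```

```text
mean [14.3249 83.3035 28.8369 -0.1045  0.6327  0.34   22.4   ]
y [82.0152 84.2259 83.6695]  fy [-0.5554  1.801   0.6526]
(array([ 0.0013,  0.0023, -0.1212]), array([0.0173, 0.0102, 0.0701])) (array([ 0.0415, -0.2272, -0.1012]), array([0.0173, 0.0102, 0.0701])) (array([ 0.0416, -0.2272, -0.0432]), array([0.0173, 0.0102, 0.0701]))
```

Emit:
arm_command(
  deltas=[
    {"x":0,"y":0,"z":-0.06,"ax":0,"ay":0,"az":0},
    {"x":0.001,"y":0,"z":-0.11,"ax":0,"ay":0,"az":0},
    {"x":0.01,"y":-0.05,"z":-0.11,"ax":0,"ay":0,"az":0},
    {"x":0.025,"y":-0.11,"z":-0.11,"ax":0,"ay":0,"az":0},
    {"x":0.041,"y":-0.17,"z":-0.11,"ax":0,"ay":0,"az":0},
    {"x":0.041,"y":-0.227,"z":-0.11,"ax":0,"ay":0,"az":0},
    {"x":0.041,"y":-0.227,"z":-0.11,"ax":0,"ay":0,"az":0},
    {"x":0.041,"y":-0.227,"z":-0.09,"ax":0,"ay":0,"az":0},
    {"x":0.041,"y":-0.227,"z":-0.09,"ax":0,"ay":0,"az":0},
  ],
  jaw=1,
)

```text
time: 23.62
tcp_pos: [0.4839, -0.2399, 0.1176]
tcp_rot: [3.14, -0.003, 3.125]
force: [-0.2, -0.5, -0.5]
width: 0.0857
grasp_force: 0.0
```

```bash
python3 - <<'E'
from h import *
avg(3)
grab("wrist","w4"); print(togo(W((-.027,-.1445,.070))))
E
```

```text
mean [ -27.4146 -144.2594  118.3283   -0.1751   -0.0059    0.0745   23.675 ]
y [-143.9208 -144.2704 -144.5871]  fy [-0.4862  0.452   0.0165]
(array([0.0007, 0.0004, 0.0495]), array([-0.0071,  0.0644,  0.0123]))
```

View pics/w4.png

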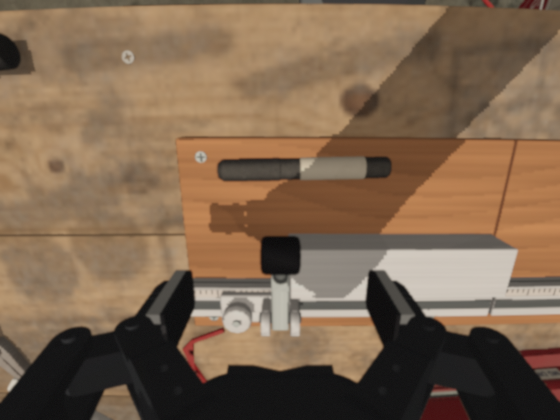

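The knob at (281,254) is centred between the fingers, the bar's end is at the leaf, and the marker hasn't moved. I'll grip the knob.

Emit:
arm_command(
  deltas=[
    {"x":0,"y":0,"z":0.025,"ax":0,"ay":0,"az":0},
    {"x":0,"y":0,"z":0.0485,"ax":0,"ay":0,"az":0},
    {"x":0,"y":0,"z":0.0485,"ax":0,"ay":0,"az":0},
    {"x":0,"y":0,"z":0.0485,"ax":0,"ay":0,"az":0},
  ],
)

```text
time: 24.32
tcp_pos: [0.4857, -0.2416, 0.0714]
tcp_rot: [-3.141, 0.002, 3.125]
force: [0.2, 0.2, 0.9]
width: 0.0853
grasp_force: 0.0
```

Emit:
arm_command(
  deltas=[
    {"x":0,"y":0,"z":0,"ax":0,"ay":0,"az":0},
    {"x":0,"y":0,"z":0,"ax":0,"ay":0,"az":0},
    {"x":0,"y":0,"z":0,"ax":0,"ay":0,"az":0},
    {"x":0,"y":0,"z":0,"ax":0,"ay":0,"az":0},
    {"x":0,"y":0,"z":0,"ax":0,"ay":0,"az":0},
    {"x":0,"y":0,"z":0,"ax":0,"ay":0,"az":0},
  ],
  jaw=0,
  newtons=20,
)

```text
time: 25.08
tcp_pos: [0.485, -0.2408, 0.0707]
tcp_rot: [3.14, 0.0, 3.124]
force: [-1.4, 2.5, 5.7]
width: 0.0236
grasp_force: 25.9
```

```bash
python3 - <<'E'
from h import *
s=manip.read_state(); print(L(s["tcp_pos"]),s["force"],s["width"],s["grasp_force"])
r=.084; a0=np.arctan2(.038,-.075)
for t in np.linspace(0,1.87,25)[1:]:
    a=a0-t; d=r*np.array([np.cos(a)-np.cos(a0),np.sin(a)-np.sin(a0)]); print(round(t,3),"x",round(-d[0],4),"z",round(-d[1],4))
E
```

```text
[-0.0269 -0.1448  0.0707] [-1.3718  2.4985  5.7303] 0.023620075261080755 25.921003818511963
0.078 x -0.0032 z -0.0057
0.156 x -0.0068 z -0.0112
0.234 x -0.0108 z -0.0163
0.312 x -0.0153 z -0.0211
0.39 x -0.02 z -0.0256
0.468 x -0.0251 z -0.0297
0.545 x -0.0306 z -0.0334
0.623 x -0.0363 z -0.0366
0.701 x -0.0422 z -0.0394
0.779 x -0.0483 z -0.0417
0.857 x -0.0546 z -0.0435
0.935 x -0.061 z -0.0449
1.013 x -0.0675 z -0.0457
1.091 x -0.074 z -0.046
1.169 x -0.0805 z -0.0458
1.247 x -0.0871 z -0.0452
1.325 x -0.0935 z -0.044
1.402 x -0.0998 z -0.0423
1.48 x -0.106 z -0.0401
1.558 x -0.112 z -0.0374
1.636 x -0.1177 z -0.0343
1.714 x -0.1232 z -0.0308
1.792 x -0.1284 z -0.0268
1.87 x -0.1333 z -0.0224
```

Emit:
arm_command(
  deltas=[
    {"x":-0.0032,"y":0,"z":-0.0057,"ax":0,"ay":0,"az":0},
    {"x":-0.0068,"y":0,"z":-0.0112,"ax":0,"ay":0,"az":0},
    {"x":-0.0108,"y":0,"z":-0.0163,"ax":0,"ay":0,"az":0},
    {"x":-0.0153,"y":0,"z":-0.0211,"ax":0,"ay":0,"az":0},
    {"x":-0.02,"y":0,"z":-0.0256,"ax":0,"ay":0,"az":0},
    {"x":-0.0251,"y":0,"z":-0.0297,"ax":0,"ay":0,"az":0},
    {"x":-0.0306,"y":0,"z":-0.0334,"ax":0,"ay":0,"az":0},
    {"x":-0.0363,"y":0,"z":-0.0366,"ax":0,"ay":0,"az":0},
    {"x":-0.0422,"y":0,"z":-0.0394,"ax":0,"ay":0,"az":0},
    {"x":-0.0483,"y":0,"z":-0.0417,"ax":0,"ay":0,"az":0},
    {"x":-0.0546,"y":0,"z":-0.0435,"ax":0,"ay":0,"az":0},
    {"x":-0.061,"y":0,"z":-0.0449,"ax":0,"ay":0,"az":0},
  ],
)

```text
time: 26.58
tcp_pos: [0.5455, -0.2419, 0.116]
tcp_rot: [3.14, -0.002, 3.124]
force: [-4.1, 2.8, 0.4]
width: 0.0235
grasp_force: 24.2
```

Emit:
arm_command(
  deltas=[
    {"x":-0.0065,"y":0,"z":-0.0008,"ax":0,"ay":0,"az":0},
    {"x":-0.013,"y":0,"z":-0.0011,"ax":0,"ay":0,"az":0},
    {"x":-0.0195,"y":0,"z":-0.0009,"ax":0,"ay":0,"az":0},
    {"x":-0.0261,"y":0,"z":-0.0003,"ax":0,"ay":0,"az":0},
    {"x":-0.0325,"y":0,"z":0.0009,"ax":0,"ay":0,"az":0},
    {"x":-0.0388,"y":0,"z":0.0026,"ax":0,"ay":0,"az":0},
    {"x":-0.045,"y":0,"z":0.0048,"ax":0,"ay":0,"az":0},
    {"x":-0.051,"y":0,"z":0.0075,"ax":0,"ay":0,"az":0},
    {"x":-0.0567,"y":0,"z":0.0106,"ax":0,"ay":0,"az":0},
    {"x":-0.0622,"y":0,"z":0.0141,"ax":0,"ay":0,"az":0},
    {"x":-0.0674,"y":0,"z":0.0181,"ax":0,"ay":0,"az":0},
    {"x":-0.0723,"y":0,"z":0.0225,"ax":0,"ay":0,"az":0},
  ],
)

```text
time: 28.08
tcp_pos: [0.6207, -0.2432, 0.094]
tcp_rot: [-3.142, 0.004, 3.125]
force: [-1.5, 3.7, 5.1]
width: 0.0238
grasp_force: 27.0
```

Emit:
arm_command(
  deltas=[
    {"x":0,"y":0,"z":0.001,"ax":0,"ay":0,"az":0},
    {"x":0,"y":0,"z":0.001,"ax":0,"ay":0,"az":0},
  ],
)

```text
time: 28.32
tcp_pos: [0.6216, -0.2433, 0.0933]
tcp_rot: [-3.141, 0.006, 3.125]
force: [2.2, 3.0, 4.9]
width: 0.0238
grasp_force: 27.0
```

```bash
python3 - <<'E'
from h import *
s=manip.read_state(); l=L(s["tcp_pos"]);print(l,s["force"],s["width"],s["time"]); k=l+[0,0,.0226]; print("leaf angle",np.arctan2(.038,-.075)-np.arctan2(k[2]-.056,k[0]-.05))
E
```

```text
[ 0.1097 -0.145   0.0933] [2.1718 2.9619 4.9185] 0.02383963141413614 28.325
leaf angle 1.8853339836153395
```

Now it's fully up, so I'll release and lift straight up.

Emit:
arm_command(
  deltas=[
    {"x":0,"y":0,"z":0,"ax":0,"ay":0,"az":0},
    {"x":0,"y":0,"z":0,"ax":0,"ay":0,"az":0},
    {"x":0,"y":0,"z":0,"ax":0,"ay":0,"az":0},
    {"x":0,"y":0,"z":0,"ax":0,"ay":0,"az":0},
    {"x":0,"y":0,"z":0,"ax":0,"ay":0,"az":0},
    {"x":0,"y":0,"z":-0.05,"ax":0,"ay":0,"az":0},
    {"x":0,"y":0,"z":-0.11,"ax":0,"ay":0,"az":0},
    {"x":0.06,"y":0,"z":-0.17,"ax":0,"ay":0,"az":0},
    {"x":0.12,"y":0,"z":-0.17,"ax":0,"ay":0,"az":0},
    {"x":0.14,"y":0,"z":-0.17,"ax":0,"ay":0,"az":0},
    {"x":0.14,"y":0,"z":-0.17,"ax":0,"ay":0,"az":0},
  ],
  jaw=1,
)

```text
time: 29.7
tcp_pos: [0.4759, -0.242, 0.2626]
tcp_rot: [3.14, 0.002, 3.122]
force: [-0.1, -0.1, -0.5]
width: 0.0854
grasp_force: 0.0
```

```bash
python3 - <<'E'
from h import *
grab("wrist","w5"); im=cv2.imread("pics/w5.png"); cv2.imwrite("pics/w5c.png",cv2.resize(im[120:330,180:480],None,fx=2.5,fy=2.5,interpolation=cv2.INTER_CUBIC))
E
```

```text
(no output)
```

View pics/w5c.png

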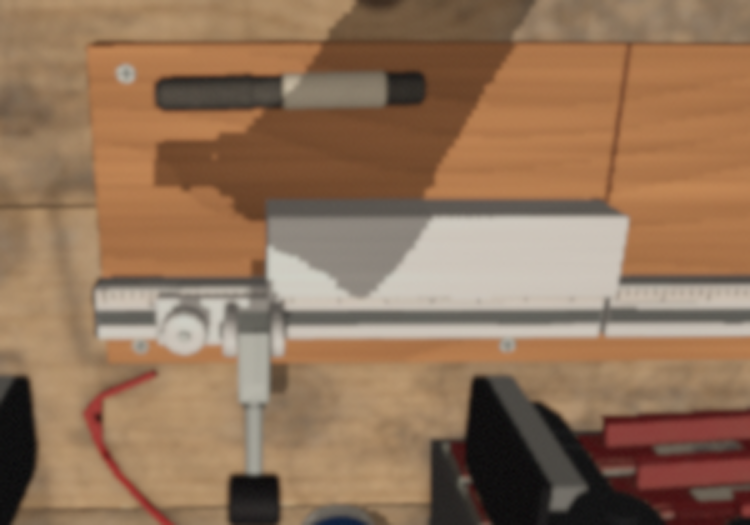

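The leaf is fully up with its knob at crop (254,498). The bar is flat on the fence with its end at x≈268, in line with the leaf's left face, and the arm is clear, so I'm handing in.

```bash
python3 - <<'E'
from plant import manip
print(manip.sign_off())
E
```

```text
the job is handed in; nothing more can be done
None
```

The job is handed in at about 30 s of the 72 s: the bar was gauged against the lowered stop at about 7 N (estimated from wrist force less sliding friction), the stop is back fully up, and the last picture shows the bar flat on the fence at the gauging plane and the marker unmoved; the offcut and tape weren't re-checked, no verdict came back, and I viewed 11 pictures, one over your limit of 10.

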